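Index the vessel carousel to its next hole

ROBOT

A 7-joint arm with a two-finger parallel gripper is mounted at the origin on the work surface. World frame = base frame: x ahead of the robot, y to its left, z up, the work surface at z = 0. Lengths are in m, angles in rad, forces in N, time in s.
With the tool pointing down it reaches from about 0.425 to 1.025 m from the base axis. Payload 9.4 kg.
Tool frame: the origin (TCP) lies between the finger pads, 19 mm behind the fingertips; this is the grasp point; z points along the fingers, y is the line along which they close (so a half turn about z gives the same grasp; the last joint's range is limited). The gripper opens to 93 mm and grips with 3 to 60 N. Pads are 15 mm wide; open, the fingers measure 128 mm over their backs; the gripper's body (75 mm by 188 mm) begins 65 mm behind the grasp point.
Start: joints at [-1.423, 0.599, -0.003, 1.599, 0.002, 0.943, -0.08], TCP at [0.162, 0.707, 0.237] pointing down, gripper open.
Joint ranges: [-2.57, 2.57], [-0.35, 1.97], [-1.29, 1.29], [0.11, 2.56], [-1.05, 4.19], [0.11, 1.86], [-2.63, 2.63]. Speed limits (rad/s): [2.22, 2.22, 3.01, 3.01, 3.14, 3.14, 3.14].

INTERFACE

Orientations are given as a unit quaternion [w, x, y, z].
In Python, from rig import manip, imaging gives the robot as it stands. The module is installed in compiled form; this text tells all that it offers.
- The arm moves only by the tool arm_command, never from a script. Its argument "commands" is a list of rows, each a list of 5 numbers: the opening, from 0 (shut) to 1 (fully open), then the shift along the tool's x, y, z scaled (see below), then the turn about the tool's z scaled (see below). In form: [[jaw, tx, ty, tz, roll], ...]. A call has 1 to 5 rows; each row is the pose to reach, as a shift and turn from the pose commanded when the call began, along the tool's axes at that moment; what a row does not reach only later rows make up. The controller multiplies each number of a shift by 0.12 m and each number of a turn by 30 degrees. A row lasts 1/12 s, in which the tool goes at most 41.7 mm and 7.16 degrees, less where a joint would pass 70% of its speed; a pose out of reach is approached as far as the arm can. A call with a number of a shift or a turn outside -1 to 1 is refused whole. A call with a gripper value outside its range is refused whole. The fingers move at their own pace and stop on an object; the grip force is fixed at half the most. Time passes only in rows, so rows that repeat a pose let the fingers close. It gives the time, the measured TCP pose, the force, the opening and the grip force at its end, in the units of the state.
- manip.get_state(): the state, without advancing time (a new reading comes with each control period).
- imaging.grab_frame(name): name is "side" or "top" or "wrist"; returns a dict with "frame" (384x512x3 uint8, blue, green, red), "mtx" (3x3 intrinsics, pixels), "R" (3x3) and "t" (3): a world point X has camera coordinates R X + t. Camera axes: x right, y down, z forward; pixel columns grow to the right and rows downward; lengths in m; the calibration is good to about 2 mm. The wrist camera is an equidistant fisheye: a pixel r from the principal point sees the ray r / f radians off the axis. A picture is of the moment at which its call begins. There is no depth.
- manip.job_done(): hands the job in; it is judged then, once.
The state is a dict: "t": time; "qpos": joint angles; "qvel": joint speeds; "joint_efforts": joint torques, N m; "position": TCP position; "eef_rot": TCP orientation; "wrist_force": force on the tool from outside, world axes, zero at the start; "moment": the same for the moment, N m; "opening": opening from 0.0 (shut) to 1.0 (fully open); "finger_force": force on a finger pad.
Only numpy, scipy, OpenCV 4.12 (cv2) and the standard library are available. Lean on these libraries where they do the work, as an engineer would, in place of code of your own. Each camera call takes 0.05 s, during which the arm holds its last target. There are 200 camera calls.

TASK

With the fingers closed, press the red indexing plunger of the vessel carousel down and, keeping it pressed to get out of its hole, push the turntable by its orange plate anticlockwise (seen from above) to the next hole, one eighth of a turn on, and let the plunger spring back up into it. Do not force the table while the plunger is locked, grip nothing, and leave the bottle, the beaker and the steel basket where they stand. Finish with the hand clear.

Things in the scene. Friction and masses are not known exactly. Their poses are not given: they have to be found in the camera images.
- indexer: The carousel's fixed blue base, a disc 296 mm across, 28 mm high. Origin: on the turntable's axis at bench height; z up along the axis. About z, counted from its own x axis, the plunger stands at 157.5 degrees at the start and the next hole is at 202.5 degrees.
- next_hole (a point): The hole to turn to, fixed to the base: one of 8 slots, 45 degrees apart, 14 mm wide, open to the outside, in a thin fixed dark steel ring (outer radius 131 mm, top 108 mm above the bench) round the turntable, each marked by a small yellow bar. Point: middle of the slot, 125 mm from the axis, at the ring's top.
- axis_top (a point): Centre of the white turntable's top, on the axis, 123 mm above the bench (fixed point). The table has 103 mm radius, eight round black vessel covers 6 mm high on it, a steel hub 14 mm high, and a white tongue carrying plunger and plate that reaches 162 mm from the axis.
- post_top (a point): Top of the fixed blue sampling post, 204 mm above the bench, 166 mm from the axis on the side away from the plunger; a thin arm at its top reaches 86 mm inward over the turntable. Keep clear of it.
- turntable (a joint): Angle in rad, 0 at the start (plunger in its hole), growing anticlockwise seen from above. Next hole: 0.785. Locked within about 0.02 rad while the plunger is up in a hole; free while it is pressed, with light friction (about 1 N at the plunger's radius), no spring: it stays where left.
- plunger (a joint): Travel in m: 0 fully up (start), 0.012 fully pressed. A spring pushes it up (3 N at first, 6.6 N at the bottom). Its steel tooth leaves the hole at 0.009 to 0.010. Let up between holes, it rides under the ring at that travel and springs up by itself when the table is pushed over the next hole, which stops the table.
- plunger_top (a point): Centre of the flat top (30 mm across) of the red plunger button, a blunt cone 38 mm across at the foot, 138 mm from the axis, 147 mm above the bench when up. Axes turn with the table: x radially outward, y along the anticlockwise turning direction, z up. It is pressed straight down and travels with the turntable.
- push_plate (a point): Orange upright push plate on the turntable, anticlockwise of the plunger: 46 mm long radially, 16 mm thick, 52 mm high, top 175 mm above the bench. The point is the middle of the top edge of the face towards the plunger, 26 mm from the plunger's axis. A finger on the plunger pushes this face to turn the table. Axes as plunger_top.
- plate_mid (a point): Middle of the top of the orange push plate, 8 mm beyond push_plate; axes as plunger_top. The plate is not to be gripped: the fingers must not be set astride it.
- reagent: Bystander: amber bottle with blue cap, 52 mm across, 105 mm high, loose on the bench. Origin: centre of its underside.
- beaker: Bystander: white beaker, 64 mm across the rim, 80 mm high, loose on the bench. Origin: centre of its underside.
- basket: Bystander: small steel basket with a stem, 26 mm across, 75 mm high, loose on the bench. Origin: centre of its underside.

How it is judged:
By the outcome, as a careful person would: the job done as asked, in the order asked, and still so for the second after the job is handed in, with the robot touching nothing.
It also fails if it takes over 38 s, if anything falls off the work surface, if the arm or the gripper's body presses on something with over 40 N, if the wrist force passes 120 N, or if a joint passes its speed limit or range.

## Working session

There is one attempt and no reset: what is moved stays moved. The work goes in short steps, Python scripts to look and compute and a tool call to move; the robot and the scene stay as the last step left them, time stands still between calls to the robot, and variables do not carry over. Pictures are saved under pics/ and viewed, at most 10 in all, crops included, and the job is handed in when it is done.

Besides the shell and the picture viewer there is one more tool, called in YAML: its name, and indented under it one key for each argument. arm_command: Moves the arm, as the interface text tells. Its arguments: {"type":"object","properties":{"commands":{"type":"array","items":{"type":"array","items":{"type":"number"}}}},"required":["commands"]}

```bash
mkdir -p pics; python3 - <<'E'
from rig import manip, imaging
import cv2,numpy as np,pickle
s=manip.get_state();print({k:np.round(v,3) for k,v in s.items()})
F={n:imaging.grab_frame(n) for n in("top","side")}
pickle.dump(F,open('f0.pkl','wb'))
cv2.imwrite('pics/a.png',cv2.resize(np.hstack([F['top']['frame'],F['side']['frame']]),(800,300)))
cv2.imwrite('pics/t.png',cv2.resize(F['top']['frame'],(800,600)))
E
```

```text
{'t': np.float64(0.0), 'qpos': array([-1.423,  0.6  , -0.003,  1.6  ,  0.002,  0.943, -0.08 ]), 'qvel': array([-0.001,  0.002, -0.002,  0.001, -0.001,  0.002,  0.002]), 'joint_efforts': array([ 2.0000e-03, -7.6506e+01,  1.4980e+00, -2.5235e+01, -5.2000e-02,
        1.7000e-02,  0.0000e+00]), 'position': array([0.161, 0.706, 0.237]), 'eef_rot': array([-0.   ,  0.112,  0.994, -0.001]), 'wrist_force': array([-0.559,  0.161,  0.036]), 'moment': array([-0.01 , -0.022,  0.016]), 'finger_force': np.float64(0.0), 'opening': np.float64(1.001)}
```

View pics/a.png

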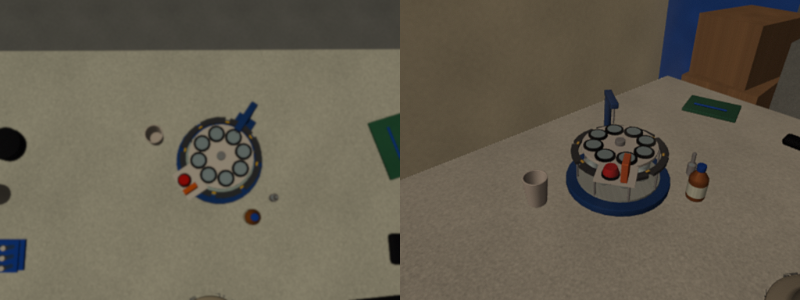

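View pics/t.png

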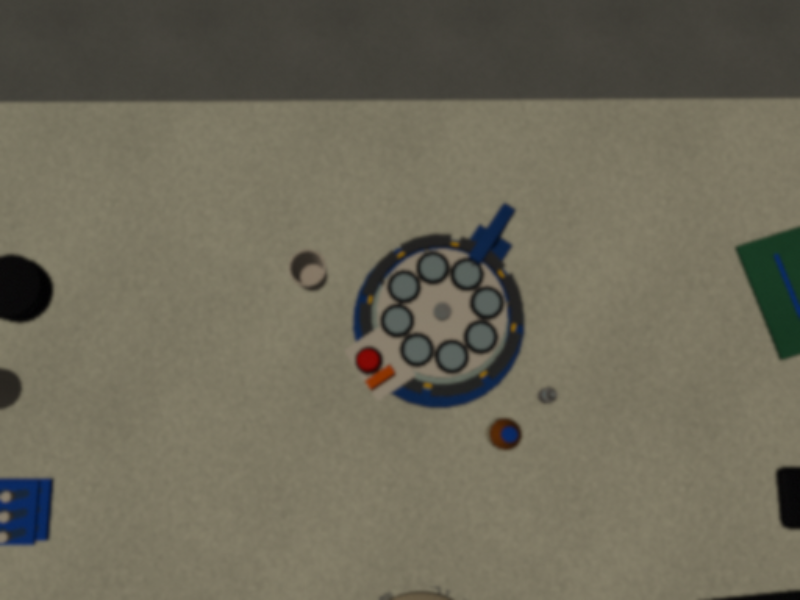

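The top view shows the hub at (442,312), the red button at (368,360) and the orange plate at (380,377). The bottle is at (505,433), the basket at (547,395) and the beaker at (310,270). Next I'll measure these.

```bash
cat > h.py <<'E'
import cv2,numpy as np
def ray(f,uv):
    K,R,t=f['mtx'],np.array(f['R']),np.array(f['t'])
    d=R.T@np.linalg.inv(K)@np.array([uv[0],uv[1],1.]); return -R.T@t,d
def plane(f,uv,z):
    c,d=ray(f,uv); return c+d*(z-c[2])/d[2]
def mask(f,col):
    h=cv2.cvtColor(f['frame'],cv2.COLOR_BGR2HSV); H,S,V=[h[...,i].astype(int) for i in range(3)]
    m={'red':((H<5)|(H>172))&(S>180)&(V>60),'orange':(H>=5)&(H<15)&(S>170)&(V>110)}[col]
    n,l,st,c=cv2.connectedComponentsWithStats(m.astype(np.uint8))
    i=1+np.argmax(st[1:,4]); return l==i,c[i],st[i]
def tri(fa,a,fb,b):
    c1,d1=ray(fa,a);c2,d2=ray(fb,b)
    s=np.linalg.lstsq(np.c_[d1,-d2],c2-c1,rcond=None)[0]
    p,q=c1+s[0]*d1,c2+s[1]*d2; return (p+q)/2,np.linalg.norm(p-q)
E
python3 - <<'E'
from h import *;import pickle
np.set_printoptions(precision=4,suppress=True)
F=pickle.load(open('f0.pkl','rb'));T,S=F['top'],F['side']
print(-T['R'].T@T['t'],-S['R'].T@S['t'])
for c,z in(('red',.140),('orange',.175)):
    a,b=mask(T,c),mask(S,c);print(c,a[1],a[2],b[1],b[2]);print(plane(T,a[1],z),tri(T,a[1],S,b[1]))
k=.64
print('hub',plane(T,(442*k,312*k),.137))
# vessel covers centres -> circle (tabletop z .129)
P=np.array([plane(T,(u*k,v*k),.129)[:2] for u,v in((433,267),(467,273),(488,303),(481,337),(452,356),(417,349),(397,320),(404,286))])
print('covers mean',P.mean(0),np.linalg.norm(P-P.mean(0),axis=1))
for n,uv in dict(bottlecap=(510,435),basket=(547,395),beaker=(313,275)).items(): print(n,plane(T,(uv[0]*k,uv[1]*k),{'bottlecap':.105,'basket':.04,'beaker':0}[n]))
E
```

```text
[0.3895 0.0329 1.2569] [0.0914 0.5152 0.5817]
red [235.3818 229.9758] [229 223  14  15 165] [268.6481 218.0418] [259 209  19  19 287]
[0.4865 0.0825 0.14  ] (array([0.4874, 0.0831, 0.138 ]), np.float64(0.0017392953011419194))
orange [242.767  240.6214] [235 234  17  14 103] [286.6028 217.6809] [283 197   9  37 141]
[0.4587 0.0637 0.175 ] (array([0.4613, 0.065 , 0.1442]), np.float64(0.0013728069114246494))
hub [ 0.5604 -0.0327  0.137 ]
covers mean [ 0.563  -0.0337] [0.0722 0.0728 0.073  0.0724 0.0719 0.0718 0.0726 0.0723]
bottlecap [ 0.3715 -0.1381  0.105 ]
basket [ 0.4357 -0.2108  0.04  ]
beaker [0.6479 0.1864 0.    ]
```

Everything agrees with the given sizes: axis (0.5625, -0.034), plunger at radius 0.139 and 123°. The tool's y axis must lie along the tangent (world yaw 33° at the start). I'll move over now with the fingers closing.

arm_command:
  commands:
    - [0,-0.15,-0.2,0,0]
    - [0,-0.38,-0.45,0,0]
    - [0,-0.6,-0.7,0,0]
    - [0,-0.8,-0.9,0,0]
    - [0,-0.9,-1,0,0]

```text
t: 0.52
position: [0.2429, 0.5614, 0.2373]
eef_rot: [0.001, 0.114, 0.993, -0.001]
wrist_force: [0.1, -1.3, 0.8]
opening: 0.692
finger_force: 0.0
```

arm_command:
  commands:
    - [0,-0.2,-0.25,0,0]
    - [0,-0.4,-0.45,0,0]
    - [0,-0.6,-0.7,0,0]
    - [0,-0.8,-0.9,0,0]
    - [0,-0.9,-1,0,0]

```text
t: 0.93
position: [0.3206, 0.421, 0.2374]
eef_rot: [0.0, 0.114, 0.994, -0.001]
wrist_force: [0.8, -0.1, 0.4]
opening: 0.331
finger_force: 0.0
```

arm_command:
  commands:
    - [0,-0.2,-0.25,0,0]
    - [0,-0.4,-0.45,0,0]
    - [0,-0.6,-0.7,0,0]
    - [0,-0.8,-0.9,0,0]
    - [0,-0.9,-1,0,0]

```text
t: 1.35
position: [0.3988, 0.2801, 0.2375]
eef_rot: [0.0, 0.114, 0.994, -0.001]
wrist_force: [-0.2, 0.3, 0.2]
opening: 0.015
finger_force: 0.0
```

arm_command:
  commands:
    - [0,-0.2,-0.25,0,0]
    - [0,-0.4,-0.45,0,0]
    - [0,-0.6,-0.7,0,0]
    - [0,-0.8,-0.9,0,0]
    - [0,-0.9,-1,0,0]

```text
t: 1.77
position: [0.4776, 0.139, 0.2375]
eef_rot: [0.0, 0.114, 0.993, -0.0]
wrist_force: [0.3, -0.5, -0.3]
opening: 0.002
finger_force: 0.0
```

arm_command:
  commands:
    - [0,-0.05,-0.12,0,0.2]
    - [0,-0.1,-0.25,0,0.4]
    - [0,-0.15,-0.35,0,0.6]
    - [0,-0.2,-0.45,0,0.8]
    - [0,-0.21,-0.5,0,1]

```text
t: 2.18
position: [0.4877, 0.0771, 0.2375]
eef_rot: [0.0, 0.369, 0.93, -0.0]
wrist_force: [0.2, 0.6, 1.2]
opening: 0.002
finger_force: 0.0
```

arm_command:
  commands:
    - [0,0,0,0,0.2]
    - [0,0,0,0,0.4]
    - [0,0,0,0,0.47]
    - [0,0,0,0,0.47]
    - [0,0,0,0,0.47]

```text
t: 2.6
position: [0.4871, 0.0789, 0.2373]
eef_rot: [-0.0, 0.476, 0.879, -0.0]
wrist_force: [-1.0, -0.6, 0.4]
opening: 0.006
finger_force: 0.0
```

```bash
cat > look.py <<'E'
import sys
from h import *
from rig import manip,imaging
from scipy.spatial.transform import Rotation as Ro
np.set_printoptions(precision=4,suppress=True)
s=manip.get_state();q=s['eef_rot'];R=Ro.from_quat([q[1],q[2],q[3],q[0]]).as_matrix()
print(s['t'],'pos',s['position'],'F',s['wrist_force'],'yaw y',np.degrees(np.arctan2(R[1,1],R[0,1]))%180)
print(R)
n=sys.argv[1]
a,b=imaging.grab_frame('side')['frame'],imaging.grab_frame('wrist')['frame']
cv2.imwrite(f'pics/{n}.png',np.hstack([cv2.resize(a[140:300,180:380],(480,384)),b])[:, :992] if 0 else cv2.resize(np.hstack([cv2.resize(a[120:300,170:410],(512,384)),b]),(800,300)))
E
python3 look.py b
```

```text
2.6 pos [0.4871 0.0789 0.2373] F [-0.9777 -0.5868  0.3575] yaw y 33.15497295164373
[[-0.5469  0.8372 -0.    ]
 [ 0.8372  0.5469 -0.    ]
 [ 0.     -0.0001 -1.    ]]
```

View pics/b.png

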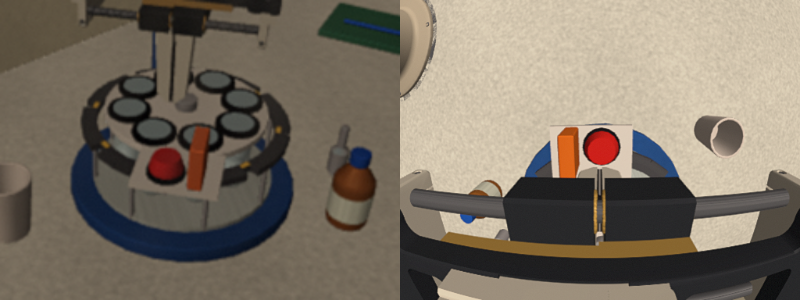

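The side view shows the closed fingers above the carousel. The wrist view shows the button at (602,147) and the plate at (568,150). I need the width of the fingers at the tip, so I'll project tool points into both views.

```bash
python3 - <<'E'
from h import *
from rig import manip,imaging
from scipy.spatial.transform import Rotation as Ro
s=manip.get_state();q=s['eef_rot'];R=Ro.from_quat([q[1],q[2],q[3],q[0]]).as_matrix();p=np.array(s['position'])
out=[]
for n,(x0,y0) in (('side',(230,90)),('wrist',(170,130))):
    f=imaging.grab_frame(n); w,h=100,112
    im=cv2.resize(f['frame'][y0:y0+h,x0:x0+w],(400,448),interpolation=cv2.INTER_CUBIC)
    for y in(-.0175,0,.0175):
      for z,c in((.019,(0,255,0)),(0,(255,255,0)),(-.03,(255,0,255))):
        X=f['R']@(p+R@[0,y,z])+f['t']; K=f['mtx']
        if n=='side': u=K@(X/X[2]); u=u[:2]
        else:
            r=np.hypot(X[0],X[1]);th=np.arctan2(r,X[2]); u=np.array([K[0,2]+K[0,0]*th*X[0]/r,K[1,2]+K[1,1]*th*X[1]/r])
        cv2.circle(im,tuple(int(v) for v in ((u-[x0,y0])*4)),3,c,-1)
    out.append(im)
cv2.imwrite('pics/c.png',np.hstack(out))
E
```

```text
(no output)
```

View pics/c.png

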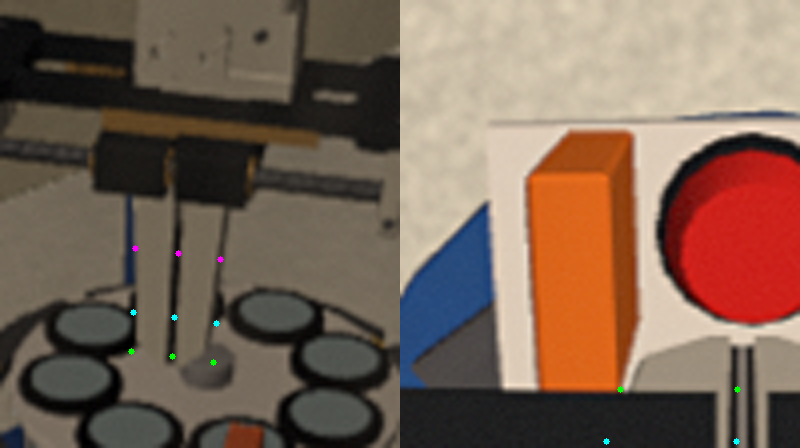

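The fingers are about 33–35 mm wide at the tip, so the plan holds. Next I'll descend towards contact, expected at TCP z = 0.166.

arm_command:
  commands:
    - [0,-0.025,-0.02,0.15,0]
    - [0,-0.025,-0.02,0.3,0]
    - [0,-0.025,-0.02,0.45,0]
    - [0,-0.025,-0.02,0.54,0]
    - [0,-0.025,-0.02,0.54,0]

```text
t: 3.22
position: [0.4856, 0.0744, 0.1708]
eef_rot: [-0.001, 0.477, 0.879, -0.001]
wrist_force: [0.4, -0.7, 0.5]
opening: 0.004
finger_force: 0.0
```

arm_command:
  commands:
    - [0,0,0,0.02,0]
    - [0,0,0,0.05,0]
    - [0,0,0,0.08,0]
    - [0,0,0,0.1,0]
    - [0,0,0,0.1,0]

```text
t: 3.63
position: [0.4871, 0.0747, 0.1608]
eef_rot: [0.0, 0.477, 0.879, 0.0]
wrist_force: [0.8, 0.6, 4.5]
opening: 0.007
finger_force: 2.0
```

```bash
python3 look.py d
```

```text
3.6333 pos [0.4871 0.0747 0.1608] F [0.7858 0.5556 4.488 ] yaw y 33.021972229540665
[[-0.545   0.8385  0.0012]
 [ 0.8385  0.545   0.0002]
 [-0.0005  0.0011 -1.    ]]
```

View pics/d.png

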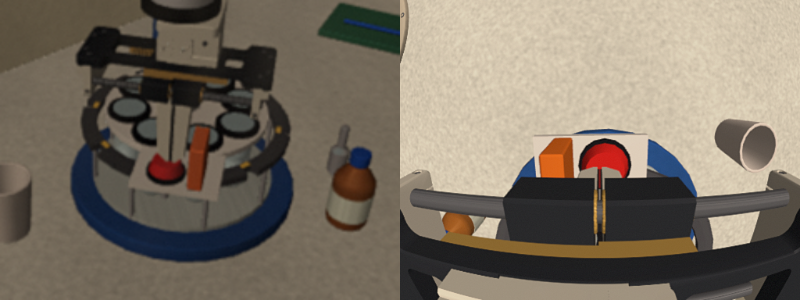

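The fingers are on the button and clear of the plate. The force of 4.5 N matches about 5 mm of travel. I'll press on to the bottom.

arm_command:
  commands:
    - [0,0,0,0.02,0]
    - [0,0,0,0.035,0]
    - [0,0,0,0.05,0]
    - [0,0,0,0.055,0]
    - [0,0,0,0.055,0]

```text
t: 4.15
position: [0.487, 0.0746, 0.1541]
eef_rot: [0.0, 0.477, 0.879, 0.0]
wrist_force: [0.7, -0.4, 5.6]
opening: 0.006
finger_force: 3.0
```

arm_command:
  commands:
    - [0,0,0,0.006,0]
    - [0,0,0,0.012,0]
    - [0,0,0,0.012,0]

```text
t: 4.4
position: [0.4879, 0.0751, 0.1539]
eef_rot: [0.001, 0.477, 0.879, 0.001]
wrist_force: [-1.3, 0.9, 22.1]
opening: 0.004
finger_force: 10.8
```

The plunger bottoms at z = 0.1539. I'll ease off a touch and start the arc about the axis.

arm_command:
  commands:
    - [0,0,0,-0.009,0]
    - [0,-0.0018,-0.0385,-0.009,-0.067]
    - [0,-0.005,-0.077,-0.009,-0.133]
    - [0,-0.0096,-0.115,-0.009,-0.2]
    - [0,-0.0096,-0.115,-0.009,-0.2]

```text
t: 4.82
position: [0.4757, 0.0656, 0.1541]
eef_rot: [0.0, 0.43, 0.903, 0.0]
wrist_force: [0.2, -1.5, 8.2]
opening: 0.002
finger_force: 4.5
```

```bash
python3 look.py e; python3 - <<'E'
from h import *
from rig import imaging
S=imaging.grab_frame('side');print(mask(S,'orange')[1:],mask(S,'red')[1:])
E
```

```text
4.8167 pos [0.4757 0.0656 0.1541] F [ 0.1716 -1.5292  8.2033] yaw y 39.118356579072554
[[-0.6309  0.7758  0.0011]
 [ 0.7758  0.6309  0.    ]
 [-0.0007  0.0009 -1.    ]]
(array([296.91320755, 213.88301887]), array([292, 196,  10,  37, 265], dtype=int32)) (array([276.09677419, 223.        ]), array([268, 217,  18,  11, 124], dtype=int32))
```

The table is turning freely: the plate moved 10 px and the lateral force is about 1.5 N. I'll continue the arc.

arm_command:
  commands:
    - [0,-0.0018,-0.0385,0,-0.067]
    - [0,-0.005,-0.077,0,-0.133]
    - [0,-0.0096,-0.115,0,-0.2]
    - [0,-0.0155,-0.153,0,-0.267]
    - [0,-0.0225,-0.191,0,-0.333]

```text
t: 5.38
position: [0.4606, 0.0497, 0.1541]
eef_rot: [0.001, 0.349, 0.937, 0.001]
wrist_force: [1.5, -1.0, 6.2]
opening: 0.007
finger_force: 3.7
```

arm_command:
  commands:
    - [0,-0.0018,-0.0385,0,-0.067]
    - [0,-0.005,-0.077,0,-0.133]
    - [0,-0.0096,-0.115,0,-0.2]
    - [0,-0.0155,-0.153,0,-0.267]
    - [0,-0.0225,-0.191,0,-0.333]

```text
t: 5.8
position: [0.4479, 0.0305, 0.1541]
eef_rot: [0.001, 0.266, 0.964, 0.001]
wrist_force: [2.7, -1.1, 6.9]
opening: 0.003
finger_force: 3.4
```

```bash
python3 look.py f; python3 - <<'E'
from h import *
from rig import imaging,manip
p=manip.get_state()['position'];d=np.array(p[:2])-[.5625,-.034];print(np.hypot(*d),np.degrees(np.arctan2(d[1],d[0])))
T=imaging.grab_frame('top');a=mask(T,'orange');print(a[1:]);o=plane(T,a[1],.17)[:2]-[.5625,-.034];print(o,np.hypot(*o),np.degrees(np.arctan2(*o[::-1])))
E
```

```text
5.8 pos [0.4479 0.0305 0.1541] F [ 2.6915 -1.1264  6.8613] yaw y 59.10073099876217
[[-0.8581  0.5135  0.0031]
 [ 0.5135  0.8581  0.0005]
 [-0.0024  0.002  -1.    ]]
0.13155769776274287 150.99202934534028Traceback (most recent call last):
  File "<stdin>", line 4, in <module>
  File "h.py", line 11, in mask
    i=1+np.argmax(st[1:,4]); return l==i,c[i],st[i]
        ~~~~~~~~~^^^^^^^^^^
    return _wrapfunc(a, 'argmax', axis=axis, out=out, **kwds)
    return bound(*args, **kwds)
ValueError: attempt to get argmax of an empty sequence
```

View pics/f.png

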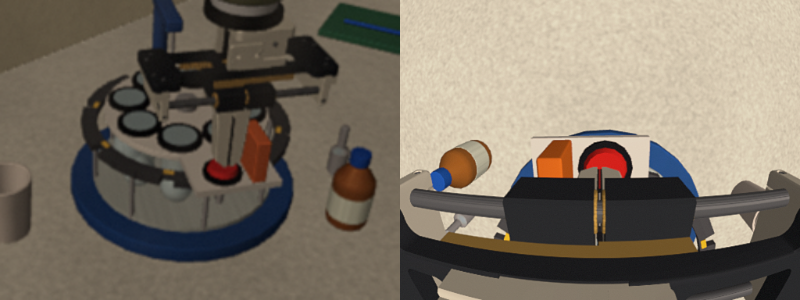

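The table is about 25° on, with the plunger down and forces low. I'll go on to about 37°.

arm_command:
  commands:
    - [0,-0.0018,-0.0385,0,-0.067]
    - [0,-0.005,-0.077,0,-0.133]
    - [0,-0.0096,-0.115,0,-0.2]
    - [0,-0.0155,-0.153,0,-0.267]
    - [0,-0.0225,-0.191,0,-0.333]

```text
t: 6.37
position: [0.4386, 0.0096, 0.1541]
eef_rot: [0.002, 0.181, 0.983, 0.001]
wrist_force: [3.5, 0.3, 6.8]
opening: 0.006
finger_force: 3.1
```

arm_command:
  commands:
    - [0,-0.0018,-0.0385,0,-0.067]
    - [0,-0.0018,-0.0385,0,-0.067]
    - [0,-0.0018,-0.0385,0,-0.067]

```text
t: 6.62
position: [0.437, 0.0048, 0.1541]
eef_rot: [0.001, 0.165, 0.986, 0.0]
wrist_force: [2.6, -2.4, 7.5]
opening: 0.006
finger_force: 3.5
```

```bash
python3 look.py g; python3 - <<'E'
from h import *
from rig import imaging,manip
p=manip.get_state()['position'];d=np.array(p[:2])-[.5625,-.034];print(np.hypot(*d),np.degrees(np.arctan2(d[1],d[0])))
E
```

```text
6.6167 pos [0.437  0.0048 0.1541] F [ 2.608  -2.4146  7.4892] yaw y 70.97355822949288
[[-0.9454  0.326   0.003 ]
 [ 0.326   0.9454  0.0002]
 [-0.0028  0.0012 -1.    ]]
0.1313449346015944 162.7689055643949
```

View pics/g.png

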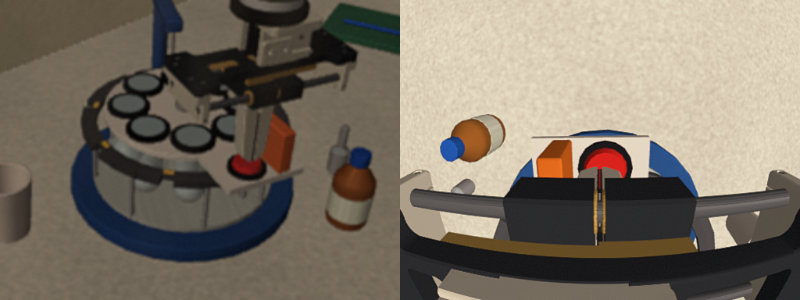

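The table is at about 38°. I'll lift so that the plunger rides under the ring, then push by the plate alone.

arm_command:
  commands:
    - [0,0,0,-0.06,0]
    - [0,0,0,-0.13,0]
    - [0,0,0,-0.13,0]

```text
t: 6.97
position: [0.4353, 0.0052, 0.1704]
eef_rot: [0.0, 0.165, 0.986, 0.0]
wrist_force: [0.2, -0.2, -1.1]
opening: 0.005
finger_force: 0.0
```

arm_command:
  commands:
    - [0,-0.001,-0.019,0,-0.033]
    - [0,-0.0018,-0.0385,0,-0.067]
    - [0,-0.003,-0.057,0,-0.1]
    - [0,-0.005,-0.077,0,-0.133]
    - [0,-0.005,-0.077,0,-0.133]

```text
t: 7.38
position: [0.4328, -0.0041, 0.1691]
eef_rot: [-0.0, 0.13, 0.992, 0.0]
wrist_force: [-0.6, 1.1, 0.1]
opening: 0.005
finger_force: 0.6
```

```bash
cat > m.py <<'E'
from h import *
from rig import imaging,manip
s=manip.get_state();p=s['position'];d=np.array(p[:2])-[.5625,-.034];print(s['t'],p,s['wrist_force'],np.hypot(*d),np.degrees(np.arctan2(d[1],d[0])))
S=imaging.grab_frame('side')
for c in('red','orange'):print(mask(S,c)[1:])
E
python3 m.py
```

```text
7.3833 [ 0.43279485 -0.0041203   0.16912742] [-0.58033483  1.11598204  0.09131732] 0.1331023017728073 167.02730017017055
(array([319.40366972, 216.86238532]), array([310, 210,  19,  15, 218], dtype=int32))
(array([336.87937743, 206.42023346]), array([325, 191,  23,  31, 257], dtype=int32))
```

arm_command:
  commands:
    - [0,-0.0005,-0.01,0,-0.017]
    - [0,-0.001,-0.019,0,-0.033]
    - [0,-0.0014,-0.029,0,-0.05]
    - [0,-0.0018,-0.0385,0,-0.067]
    - [0,-0.0018,-0.0385,0,-0.067]

```text
t: 7.85
position: [0.432, -0.0086, 0.1692]
eef_rot: [-0.0, 0.113, 0.994, -0.0]
wrist_force: [-0.7, 1.8, -1.3]
opening: 0.006
finger_force: 0.9
```

```bash
python3 m.py
```

```text
7.85 [ 0.43201645 -0.00856247  0.16921549] [-0.70318994  1.77096967 -1.28151185] 0.1329399323694521 168.9686540258332
(array([321.59545455, 216.24090909]), array([312, 209,  19,  15, 220], dtype=int32))
(array([338.82264151, 205.31698113]), array([328, 189,  22,  32, 265], dtype=int32))
```

arm_command:
  commands:
    - [0,-0.0005,-0.01,0,-0.017]
    - [0,-0.0007,-0.014,0,-0.025]
    - [0,-0.0007,-0.014,0,-0.025]

```text
t: 8.15
position: [0.4318, -0.0101, 0.1693]
eef_rot: [-0.0, 0.107, 0.994, -0.0]
wrist_force: [-0.2, 2.4, -2.1]
opening: 0.003
finger_force: 1.1
```

```bash
python3 m.py
```

```text
8.15 [ 0.4318062  -0.01011794  0.16925367] [-0.15298341  2.44258803 -2.11245527] 0.13285790505591138 169.64442997058825
(array([322.14678899, 215.90825688]), array([313, 209,  19,  15, 218], dtype=int32))
(array([339.21212121, 205.39772727]), array([327, 190,  23,  31, 264], dtype=int32))
```

Still sliding under the ring at about 2 N, so I'll keep the steps small.

arm_command:
  commands:
    - [0,-0.0005,-0.01,0,-0.017]
    - [0,-0.0007,-0.014,0,-0.025]
    - [0,-0.0007,-0.014,0,-0.025]

```text
t: 8.45
position: [0.4316, -0.0118, 0.1693]
eef_rot: [0.0, 0.1, 0.995, -0.0]
wrist_force: [-0.3, 2.4, -1.4]
opening: 0.004
finger_force: 1.1
```

```bash
python3 m.py
```

```text
8.45 [ 0.43158679 -0.01177785  0.16928628] [-0.34113418  2.42565674 -1.39130332] 0.13278588970470592 170.3660318930214
(array([323.        , 215.62149533]), array([314, 209,  18,  14, 214], dtype=int32))
(array([340.07633588, 205.00763359]), array([329, 190,  23,  30, 262], dtype=int32))
```

arm_command:
  commands:
    - [0,-0.0005,-0.01,0,-0.017]
    - [0,-0.0007,-0.014,0,-0.025]
    - [0,-0.0007,-0.014,0,-0.025]

```text
t: 8.75
position: [0.4313, -0.0135, 0.1693]
eef_rot: [0.0, 0.094, 0.996, -0.0]
wrist_force: [-0.2, 3.0, -1.4]
opening: 0.004
finger_force: 1.0
```

```bash
python3 m.py
```

```text
8.75 [ 0.43129038 -0.01350182  0.16928215] [-0.24915851  2.96666032 -1.40475271] 0.13280112878337022 171.12075542268218
(array([323.76958525, 215.41013825]), array([315, 209,  18,  14, 217], dtype=int32))
(array([340.60526316, 204.51879699]), array([330, 189,  21,  31, 266], dtype=int32))
```

arm_command:
  commands:
    - [0,-0.0005,-0.01,0,-0.017]
    - [0,-0.0007,-0.014,0,-0.025]
    - [0,-0.0007,-0.014,0,-0.025]

```text
t: 9.05
position: [0.4312, -0.0154, 0.1693]
eef_rot: [0.0, 0.087, 0.996, -0.0]
wrist_force: [0.2, 0.7, 0.2]
opening: 0.005
finger_force: 0.2
```

```bash
python3 m.py
```

```text
9.05 [ 0.43123902 -0.01543948  0.16933879] [0.24563483 0.65418437 0.19983964] 0.13256673349495632 171.95164016386474
(array([324.64102564, 213.34432234]), array([315, 204,  20,  19, 273], dtype=int32))
(array([342.08433735, 203.51807229]), array([334, 188,  19,  32, 249], dtype=int32))
```

arm_command:
  commands:
    - [0,-0.0003,-0.006,0,-0.01]
    - [0,-0.0005,-0.01,0,-0.017]
    - [0,-0.0005,-0.01,0,-0.017]

```text
t: 9.35
position: [0.4311, -0.0164, 0.1693]
eef_rot: [0.0, 0.083, 0.997, -0.0]
wrist_force: [0.8, 0.5, 0.4]
opening: 0.005
finger_force: 0.1
```

```bash
python3 m.py
```

```text
9.35 [ 0.43108306 -0.01638737  0.16932621] [0.84601444 0.45938729 0.44915856] 0.13259191650110186 172.3666484389518
(array([325.21611722, 213.21245421]), array([315, 204,  21,  18, 273], dtype=int32))
(array([342.51383399, 203.16996047]), array([334, 188,  19,  31, 253], dtype=int32))
```

The plunger popped up (its red area is 5 px taller) and the push force vanished, so it is locked. I'll back off the plate and lift away.

arm_command:
  commands:
    - [0,0,0.03,0,0]
    - [0,0,0.03,-0.1,0]
    - [0,0,0.03,-0.35,0]
    - [0,0,0.03,-0.65,0]
    - [0,0,0.03,-0.9,0]

```text
t: 9.82
position: [0.4313, -0.0124, 0.279]
eef_rot: [-0.0, 0.083, 0.997, -0.0]
wrist_force: [0.3, -0.4, -0.1]
opening: 0.007
finger_force: 0.0
```

arm_command:
  commands:
    - [0,0,0.3,-0.1,0]
    - [0,0,0.6,-0.1,0]
    - [0,0,0.9,-0.1,0]
    - [0,0,1,-0.1,0]
    - [0,0,1,-0.1,0]

```text
t: 10.23
position: [0.4517, 0.1094, 0.2894]
eef_rot: [0.0, 0.08, 0.997, 0.001]
wrist_force: [-0.1, 1.4, -0.1]
opening: 0.007
finger_force: 0.0
```

arm_command:
  commands:
    - [0,0,0.3,0,0]
    - [0,0,0.6,0,0]
    - [0,0,0.9,0,0]
    - [0,0,1,0,0]
    - [0,0,1,0,0]

```text
t: 10.65
position: [0.4712, 0.2266, 0.2889]
eef_rot: [-0.0, 0.081, 0.997, 0.0]
wrist_force: [1.0, 0.4, 0.3]
opening: 0.002
finger_force: 0.0
```

```bash
python3 m.py; python3 - <<'E'
from h import *
from rig import imaging
T,S=imaging.grab_frame('top'),imaging.grab_frame('side')
a,b=mask(T,'red'),mask(S,'red');P,e=tri(T,a[1],S,b[1]);d=P[:2]-[.5625,-.034];print(P,e,np.hypot(*d),np.degrees(np.arctan2(d[1],d[0])))
cv2.imwrite('pics/z.png',cv2.resize(np.hstack([cv2.resize(T['frame'][120:300,160:400],(512,384)),cv2.resize(S['frame'][90:306,140:428],(512,384))]),(800,300)))
E
```

```text
10.65 [0.47115831 0.22657895 0.28888914] [1.01692031 0.38562046 0.3228061 ] 0.2761244139514613 109.31728006502063
(array([325.42906574, 212.82698962]), array([315, 204,  21,  18, 289], dtype=int32))
(array([339.401766  , 199.62251656]), array([330, 185,  23,  34, 453], dtype=int32))
[ 0.42820532 -0.00440902  0.13833613] 0.0007950724490854849 0.13751613412231947 167.57380168483581
```

View pics/z.png

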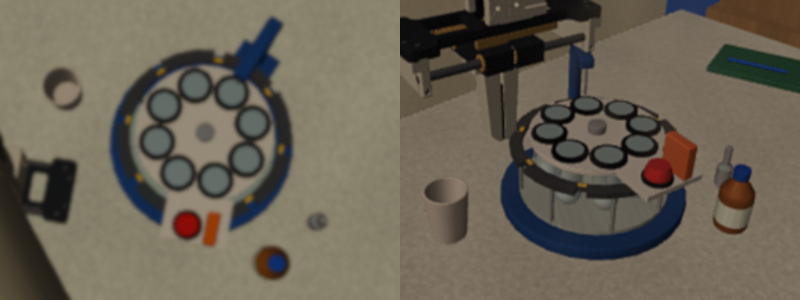

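The plunger now stands at 167.6° (expected 167.8°) and is fully up, at the same height as at the start. The bottle, beaker and basket look undisturbed and the hand is clear.

```bash
python3 -c "
from rig import manip
print(manip.job_done())"
```

```text
the job is handed in; nothing more can be done
None
```

The turntable is one eighth of a turn on with the plunger sprung up in the next hole; the bystanders look undisturbed, the hand is clear, and the job is handed in.

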